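# Clamp a sample bottle with the inner knob of a coaxial pair

### The arm

A 6-joint arm with a two-finger parallel gripper is mounted at the origin on a cart in front of the work surface, level with it; the furniture and walls round the work are solid. World frame = base frame: x ahead of the robot, y to its left, z up, the work surface at z = 0. Lengths are in m, angles in rad, forces in N, time in s.
With the tool pointing down it reaches from about 0.25 to 0.775 m from the base axis. Payload 8.9 kg.
Tool frame: the origin (TCP) lies between the finger pads; the fingertips stand 25 mm ahead of it and the grasp point (between the pads) lies 6 mm ahead of it; z points along the fingers, y is the line along which they close (so a half turn about z gives the same grasp; the last joint's range is limited). The gripper opens to 85 mm and grips with 20 to 120 N. Pads are 22 mm wide; open, the fingers measure 114 mm over their backs; the gripper's body (76 mm by 85 mm) begins 54 mm behind the grasp point. The pads swing forward as they close: fully open they stand 13 mm farther back than shut.
Start: joints at [-1.401, 0.291, -0.153, 1.127, 0, 1.431], TCP at [0.16, -0.5, 0.256] pointing down, gripper open.
Joint ranges: [-2.52, 2.52], [-0.91, 1.74], [-1.3, 1.37], [-1.96, 2.02], [-1.52, 1.47], [-3.14, 3.14]. Speed limits (rad/s): [2.22, 2.22, 2.79, 3.14, 3.14, 3.14].

### API

Orientations are given as a unit quaternion [w, x, y, z].
In Python, from cell import ctrl, viewer, cut_out gives the robot as it stands.
- The arm moves only by the tool send_rows, never from a script. Its argument "moves" is one flat list of numbers, 5 for each row, row after row: the shift along the tool's x, y, z each as a share of 0.025 m, from -1 to 1, then the turn about the tool's z as a share of 5 degrees, from -1 to 1, then the finger opening in mm, from 0 to 85.4. In form: [x, y, z, spin, gripper, x, y, z, spin, gripper, ...]. A call has 1 to 20 rows; each row shifts and turns the commanded pose from where the row before left it, along the tool's axes as they then stand; what a row does not reach is not made up. A row lasts 1/12 s, in which the tool goes at most 41.7 mm and 7.16 degrees, less where a joint would pass 70% of its speed; a pose out of reach is approached as far as the arm can. A call with a number of a shift or a turn outside -1 to 1 is refused whole. A call with a gripper value outside its range is refused whole. The fingers move at their own pace and stop on an object; the grip force is fixed at half the most. Time passes only in rows, so rows that do not move let the fingers close. It gives the time, the measured TCP pose, the force, the opening and the grip force at its end, in the units of the state.
- ctrl.observe(): the state, without advancing time (a new reading comes with each control period).
- viewer.capture(name): name is "scene" or "top" or "wrist"; returns a dict with "img" (384x512x3 uint8, blue, green, red), "depth" (384x512 float32, m along the optical axis (not along the pixel's ray), 0 where there is no reading), "K" (3x3 intrinsics, pixels), "R" (3x3) and "t" (3): a world point X has camera coordinates R X + t; the wrist camera has in their place "tool_from_camera" (4x4, takes a point from camera to tool coordinates, whose origin is the TCP and whose axes are the flange's). Camera axes: x right, y down, z forward; pixel columns grow to the right and rows downward; lengths in m; the calibration is good to about 2 mm. The wrist camera is an equidistant fisheye: a pixel r from the principal point sees the ray r / f radians off the axis. A picture is of the moment at which its call begins: read the wrist's pose just before it.
- ctrl.hand_in(): hands the job in; it is judged then, once.
Trained networks look in the newest picture that a camera, given by its name, has taken for a name from the list of things; names that differ only in an ending like _2 or _b are one class to them, and where a whole thing is asked for, a point or a joint stands for the part that bears it (a point fixed in the world has none). Each returns a list of dicts, best first, with "confidence" (0 to 1); they miss things now and then, are a little off and sometimes report something else, mostly with a low value. They report only what shows in the picture. A call takes as long as a camera call.
- cut_out(thing, camera): "region" (384x512 bool, what is visible of it) and "position" ([column, row] in pixels, amid what is visible of it).
The state is a dict: "time": time; "joint_positions": joint angles; "joint_velocities": joint speeds; "joint_torque": joint torques, N m; "ee_pos": TCP position; "tool_rot": TCP orientation; "force": force on the tool from outside, world axes, zero at the start; "ft_torque": the same for the moment, N m; "finger_gap": opening from 0.0 (shut) to 1.0 (fully open); "grip_force": force on a finger pad.
Only numpy, scipy, OpenCV 4.12 (cv2) and the standard library are available. Lean on these libraries where they do the work, as an engineer would, in place of code of your own. Each camera call takes 0.05 s, during which the arm holds its last target. There are 200 camera calls.

### The job

Stand the small glass sample bottle upright in the vee seat of the bottle holder and let go of it. Then turn only the small inner knob on the holder clockwise until the sprung pad holds the bottle snugly against the vee, with a push of about 10 N: less than 4 N is loose, and the glass must never be pushed with more than 20 N. The wide outer ring round the knob keeps the zero of the last user, so do not drag it round, and leave the vial and the beaker where they stand.

Things in the scene. Friction and masses are not known exactly. Their poses are not given: they have to be found in the camera images.
- bottle_mid (a point): small clear glass sample bottle with a pale aluminium cap, upright, 29 mm in diameter (radius 14.4), 75 mm tall, cap 21 mm wide over the top 10 mm, shoulder from about 55 mm up; the point lies on its axis, half-way up (37.5 mm over its underside)
- bottle: the same bottle; origin at the centre of its underside, z up along its axis
- holder: bottle holder, fixed: aluminium plate 100 (x) by 200 (y) by 12 mm; grey housing 76x84 mm centred at y=-52 mm, top 50 mm above worktop, with two coaxial controls on top; white 90 degree vee, 26 mm high above the plate, open to -y, apex at y=+65.8 mm, arms to x=+-27 mm. Origin: centre of underside. Plunger moves out of the housing along +y, 27 mm above worktop. Open above. Yaw varies
- seat (a point): where the bottle's mid point is when the bottle stands on the plate (plate top 37.5 mm below) touching both vee faces; holder frame (0, 45.4, 49.5) mm, axes as the holder. At the start the pad stands 4 to 18 mm clear of a bottle seated there (play along the holder's y): the pad's screw-in tip is set to a different length each time, and this is not reported
- knob_axis (a point): on the vertical axis of both controls, where the inner knob rises out of the outer ring, 64 mm above the worktop; holder frame (0, -52, 64) mm. The inner knob is round, knurled, dark steel, 22 mm in diameter, 17 mm high above this point (top 81 mm above the worktop)
- knob (a joint): angle of the inner knob in rad, 0 at start, growing clockwise from above, range -0.1 to 1.7. Feeds the plunger 15 mm per rad towards the vee. Turns against up to 0.2 N m of friction (about half is felt on pausing) and stays where left; once the pad bears on the seated bottle, each 10 N of push adds 0.15 N m. The pad's spring is 10 N/mm, so push grows about 150 N per rad
- ring (a joint): angle of the wide outer ring in rad, clockwise positive: a graduated aluminium collar 60 mm in diameter, from 50 to 64 mm above the worktop (top edge bevelled to 51 mm), that turns very freely (0.012 N m), so that a fingertip resting on it drags it. Not coupled to the knob
- ring_mark (a point): the zero mark on the outer ring, 28 mm from the axis
- plunger: steel rod of 12 mm diameter with the screw-in tip and the black sprung pad (18 mm in diameter, 5 mm thick) at its end; the origin moves with the rod along the holder's y by 15 mm per rad of the knob and tells nothing of the tip's length
- vial: bystander: short amber vial with a black cap, 23 mm in diameter and 48 mm tall; origin at the centre of its underside
- beaker: bystander: open glass beaker 55 mm wide and 70 mm tall; origin at the centre of its underside

How it is judged:
By the outcome, as a careful person would: the job done as asked, in the order asked, and still so for the second after the job is handed in, with the robot touching nothing.
It also fails if it takes over 72 s, if anything falls off the work surface, if the arm or the gripper's body presses on something with over 40 N, if the wrist force passes 120 N, or if a joint passes its speed limit or range.

## Working session

There is one attempt and no reset: what is moved stays moved. The work goes in short steps, Python scripts to look and compute and a tool call to move; the robot and the scene stay as the last step left them, time stands still between calls to the robot, and variables do not carry over. Pictures are saved under pics/ and viewed, at most 10 in all, crops included, and the job is handed in when it is done.

Besides the shell and the picture viewer there is one more tool, called after "Request:" as name(argument=value, ...) on one line, values as JSON. send_rows: Moves the arm, as the interface text tells. Its arguments: {"type":"object","properties":{"moves":{"type":"array"}},"required":["moves"]}

```bash
mkdir -p pics; ls; python3 - <<'E'
from cell import ctrl, viewer, cut_out
import cv2,numpy as np
s=ctrl.observe();print(s)
ims=[]
for c in("scene","top"):
    d=viewer.capture(c);cv2.imwrite(f"pics/{c}0.png",d["img"]);ims.append(d["img"])
    print(c,d["K"].tolist(),(-d["R"].T@d["t"]).round(3))
    np.savez(f"{c}.npz",**d)
    for th in("bottle","holder","seat","knob_axis","knob","ring","ring_mark","plunger","vial","beaker","bottle_mid"):
        for r in cut_out(th,c)[:2]:
            m=r["region"];u,v=r["position"];z=d["depth"][m];
            zc=d["depth"][int(v),int(u)]
            P=d["R"].T@(np.linalg.inv(d["K"])@[u,v,1]*zc-d["t"])
            print(th,round(r["confidence"],2),np.round([u,v]),m.sum(),P.round(4))
cv2.imwrite("pics/a.png",cv2.resize(ims[1],(800,600)))
cv2.imwrite("pics/b.png",cv2.resize(ims[0],(800,600)))
E
```

```text
pics
{'time': 0.0, 'joint_positions': array([-1.40130623e+00,  2.91281750e-01, -1.54105056e-01,  1.12669466e+00,
       -1.44217241e-06,  1.43148306e+00]), 'joint_velocities': array([ 0.0005368 , -0.00023689, -0.00078008, -0.00143134, -0.00071265,
        0.00050587]), 'joint_torque': array([-2.16763088e-03, -5.37142539e+01,  3.31371331e+01,  1.59306941e-02,
       -4.94564483e-04, -7.07344753e-06]), 'ee_pos': array([ 0.15948698, -0.499776  ,  0.25573946]), 'tool_rot': array([-6.42486404e-04,  9.88103518e-01,  1.53788895e-01, -1.04160077e-05]), 'force': array([ 0.5547496 , -0.25089142,  0.29832667]), 'ft_torque': array([ 0.03906144,  0.01496115, -0.0169876 ]), 'grip_force': 0.0, 'finger_gap': 1.0012075358004429}
scene [[439.2176680570278, 0.0, 247.76465927993755], [0.0, 439.2176680570278, 198.49559000316182], [0.0, 0.0, 1.0]] [-0.051  0.688  0.603]
bottle 0.7 [157. 267.] 475 [0.5086 0.366  0.0501]
holder 0.77 [282. 208.] 2704 [0.5005 0.0107 0.0091]
holder 0.42 [152. 272.] 522 [0.5125 0.3769 0.0442]
seat 0.64 [285. 206.] 2656 [0.4987 0.002  0.0096]
knob_axis 0.77 [284. 206.] 2680 [0.5
[... 605 characters left out ...]
.0182 0.0305]
seat 0.84 [300. 188.] 3997 [0.5001 0.018  0.0313]
knob_axis 0.81 [300. 186.] 4100 [0.5052 0.0181 0.0288]
knob_axis 0.63 [140. 179.] 247 [0.5183 0.3531 0.0677]
knob 0.53 [329. 185.] 121 [ 0.5    -0.0326  0.0802]
ring 0.96 [322. 186.] 519 [ 0.5007 -0.0222  0.0657]
ring_mark 0.78 [327. 187.] 551 [ 0.4979 -0.0323  0.0646]
ring_mark 0.48 [141. 179.] 266 [0.5181 0.3516 0.0677]
plunger 0.43 [300. 189.] 73 [0.4984 0.0177 0.0308]
vial 0.39 [188. 199.] 110 [0.4823 0.2637 0.0031]
beaker 0.97 [177. 160.] 612 [0.5707 0.2878 0.0032]
beaker 0.54 [327. 185.] 557 [ 0.5022 -0.0301  0.0732]
bottle_mid 0.71 [139. 180.] 224 [0.5164 0.3535 0.0761]
bottle_mid 0.5 [301. 188.] 63 [0.4996 0.0173 0.0313]
```

View pics/a.png

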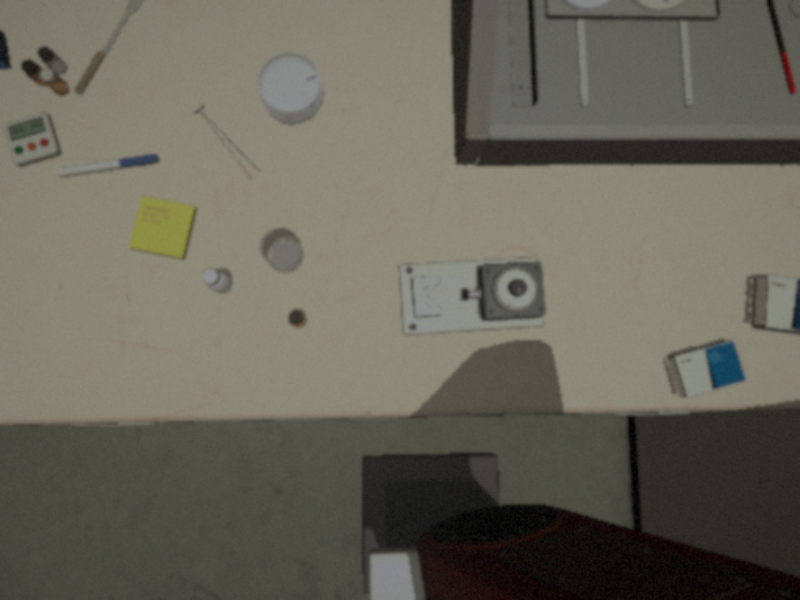

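View pics/b.png

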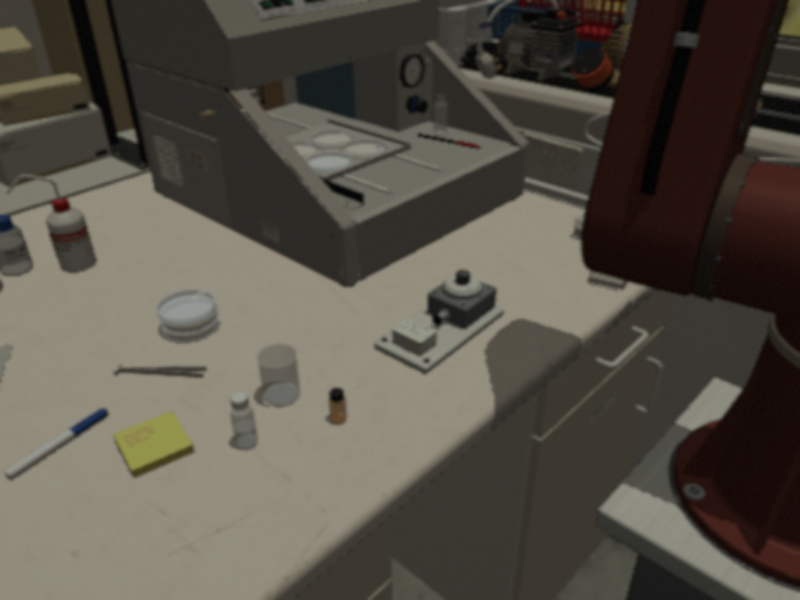

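The top view shows the bottle at about (215,280) of 800, with the beaker (282,250) and the vial (297,317) beside it. The holder is at (472,297), its vee to the left (world +y) and its housing and knob to the right. The scene view agrees.

```bash
cat > h.py <<'E'
import numpy as np
def cloud(d):
    v,u=np.mgrid[:384,:512];z=d["depth"]
    c=np.stack([(u-d["K"][0,2])/d["K"][0,0]*z,(v-d["K"][1,2])/d["K"][1,1]*z,z],-1)
    return (c-d["t"])@d["R"]
def ray(d,u,v,h):
    r=d["R"].T@np.linalg.inv(d["K"])@[u,v,1];o=-d["R"].T@d["t"];return o+r*(h-o[2])/r[2]
E
python3 - <<'E'
import numpy as np,cv2
from h import *
for c in("top","scene"):
    d=dict(np.load(c+".npz"));P=cloud(d);ok=d["depth"]>0;z=P[...,2];x=P[...,0];y=P[...,1]
    near=ok&(abs(x-.5)<.09)&(abs(y-.01)<.13)
    pl=near&(z>.0065)&(z<.2)
    if c=="top":
        for lo,hi in((.0065,.3),(.04,.3),(.072,.1)):
            m=near&(z>lo)&(z<hi);q=P[m][:,:2].astype(np.float32);print(lo,m.sum(),cv2.minAreaRect(q),q.mean(0))
    for n,cx,cy,r in(("bottle",.517,.355,.03),("vial",.48,.263,.03),("beaker",.56,.285,.05)):
        m=ok&(np.hypot(x-cx,y-cy)<r)&(z>.01)
        q=P[m];
        for lo,hi in((.01,.06),(.06,.1)):
            s=q[(q[:,2]>lo)&(q[:,2]<hi)]
            if len(s):print(c,n,lo,len(s),s.mean(0).round(4),s.min(0).round(3),s.max(0).round(3))
    print("tall",[ (P[ok&(z>.1)&(z<1)&(abs(y-yy)<.03)&(x>.4)][:,0].min().round(3) if (ok&(z>.1)&(abs(y-yy)<.03)&(x>.4)).any() else None) for yy in(-.1,0,.1,.2,.3)])
# hough in gray for top
d=dict(np.load("top.npz"));g=d["img"]
b=cv2.resize(g[155:225,115:365],None,fx=3.2,fy=3.2,interpolation=cv2.INTER_CUBIC);cv2.imwrite("pics/c.png",b)
E
```

```text
0.0065 4075 ((0.5003771185874939, 0.012323126196861267), (0.10007347911596298, 0.1996954381465912), 2.5542197227478027) [0.49772087 0.01531709]
0.04 1410 ((0.5004668831825256, 0.0058002769947052), (0.07632012665271759, 0.17438483238220215), 2.8233773708343506) [ 0.50114286 -0.03497265]
0.072 104 ((0.5024807453155518, -0.03949116915464401), (0.022476252168416977, 0.020751507952809334), 86.93994903564453) [ 0.5023248  -0.03876958]
top bottle 0.01 126 [0.5176 0.355  0.0429] [0.508 0.348 0.011] [0.535 0.374 0.06 ]
top bottle 0.06 103 [0.5215 0.3613 0.0735] [0.509 0.349 0.06 ] [0.534 0.372 0.079]
top vial 0.01 101 [0.4677 0.2539 0.0421] [0.458 0.244 0.011] [0.479 0.266 0.052]
top beaker 0.01 240 [0.5639 0.2768 0.0351] [0.536 0.25  0.01 ] [0.586 0.299 0.059]
top beaker 0.06 150 [0.5658 0.2773 0.0683] [0.536 0.249 0.06 ] [0.589 0.301 0.073]
tall [np.float64(0.689), np.float64(0.689), None, None, None]
scene bottle 0.01 343 [0.5132 0.3687 0.0373] [0.506 0.351 0.01 ] [0.535 0.378 0.06 ]
scene bottle 0.06 117 [0.5185 0.3655 0.0707] [0.51  0.353 0.06 ] [0.531 0.374 0.076]
scene vial 0.01 211 [0.4643 0.2609 0.0315] [0.457 0.246 0.01 ] [0.478 0.269 0.049]
scene beaker 0.01 665 [0.555  0.2804 0.039 ] [0.534 0.25  0.01 ] [0.588 0.302 0.06 ]
scene beaker 0.06 200 [0.5622 0.2757 0.0652] [0.532 0.25  0.06 ] [0.588 0.303 0.071]
tall [np.float64(0.687), np.float64(0.687), np.float64(1.602), np.float64(1.594), np.float64(1.102)]
```

View pics/c.png

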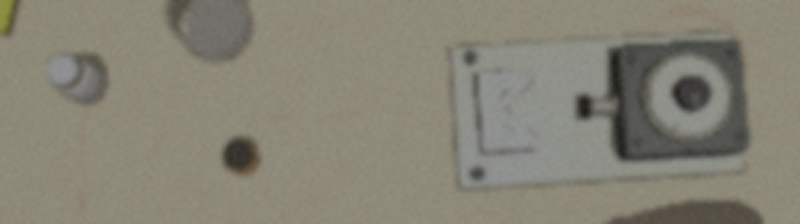

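```bash
cat >> h.py <<'E'
from scipy.spatial.transform import Rotation as Ro
def yaw(s):
    w,x,y,z=s["tool_rot"];m=Ro.from_quat([x,y,z,w]).as_matrix();return np.arctan2(m[1,0],m[0,0])
def rows(p,ps,p2,ps2,n):
    "n equal rows to go from pose to pose (tool down)"
    d=(np.array(p2)-p)/n;dps=(ps2-ps)/n;out=[]
    for i in range(n):
        a=ps+i*dps;c,s=np.cos(a),np.sin(a)
        out.append([(d[0]*c+d[1]*s)/.025,(d[0]*s-d[1]*c)/.025,-d[2]/.025,-np.degrees(dps)/5])
    return np.round(out,2)
E
python3 - <<'E'
from h import *
from cell import ctrl
s=ctrl.observe();p=s["ee_pos"];a=yaw(s);print(p,a)
r=rows(p,a,[.521,.362,.18],np.radians(92.55),45);print(abs(r).max(0));print(r.tolist())
E
```

```text
[ 0.15955215 -0.5001629   0.25628661] 0.3087866420093521
[0.83 0.63 0.07 0.33]
[[0.54, -0.63, 0.07, -0.33], [0.56, -0.62, 0.07, -0.33], [0.57, -0.6, 0.07, -0.33], [0.59, -0.58, 0.07, -0.33], [0.61, -0.57, 0.07, -0.33], [0.62, -0.55, 0.07, -0.33], [0.64, -0.53, 0.07, -0.33], [0.66, -0.51, 0.07, -0.33], [0.67, -0.49, 0.07, -0.33], [0.68, -0.47, 0.07, -0.33], [0.7, -0.45, 0.07, -0.33], [0.71, -0.43, 0.07, -0.33], [0.72, -0.41, 0.07, -0.33], [0.73, -0.39, 0.07, -0.33], [0.75, -0.37, 0.07, -0.33], [0.76, -0.35, 0.07, -0.33], [0.77, -0.32, 0.07, -0.33], [0.77, -0.3, 0.07, -0.33], [0.78, -0.28, 0.07, -0.33], [0.79, -0.26, 0.07, -0.33], [0.8, -0.23, 0.07, -0.33], [0.8, -0.21, 0.07, -0.33], [0.81, -0.19, 0.07, -0.33], [0.81, -0.16, 0.07, -0.33], [0.82, -0.14, 0.07, -0.33], [0.82, -0.12, 0.07, -0.33], [0.83, -0.09, 0.07, -0.33], [0.83, -0.07, 0.07, -0.33], [0.83, -0.04, 0.07, -0.33], [0.83, -0.02, 0.07, -0.33], [0.83, 0.0, 0.07, -0.33], [0.83, 0.03, 0.07, -0.33], [0.83, 0.05, 0.07, -0.33], [0.83, 0.08, 0.07, -0.33], [0.82, 0.1, 0.07, -0.33], [0.82, 0.13, 0.07, -0.33], [0.82, 0.15, 0.07, -0.33], [0.81, 0.17, 0.07, -0.33], [0.81, 0.2, 0.07, -0.33], [0.8, 0.22, 0.07, -0.33], [0.79, 0.24, 0.07, -0.33], [0.79, 0.27, 0.07, -0.33], [0.78, 0.29, 0.07, -0.33], [0.77, 0.31, 0.07, -0.33], [0.76, 0.33, 0.07, -0.33]]
```

Request:
send_rows(moves=[0, 0, 0, -0.998, 50, 0, 0, 0, -0.998, 50, 0, 0, 0, -0.998, 50, 0, 0, 0, -0.998, 50, 0, 0, 0, -0.998, 50, 0, 0, 0, -0.998, 50, 0, 0, 0, -0.998, 50, 0, 0, 0, -0.998, 50, 0, 0, 0, -0.998, 50, 0, 0, 0, -0.998, 50, 0, 0, 0, -0.998, 50, 0, 0, 0, -0.998, 50, 0, 0, 0, -0.998, 50, 0, 0, 0, -0.998, 50, 0, 0, 0, -0.998, 50])

```text
time: 2.45
ee_pos: [0.1596, -0.5002, 0.2563]
tool_rot: [0.0, 0.69, 0.724, 0.0]
force: [0.9, -0.1, 0.7]
finger_gap: 0.582
grip_force: 0.0
```

Request:
send_rows(moves=[0.845, 0.399, 0.07, 0, 50, 0.845, 0.399, 0.07, 0, 50, 0.845, 0.399, 0.07, 0, 50, 0.845, 0.399, 0.07, 0, 50, 0.845, 0.399, 0.07, 0, 50, 0.845, 0.399, 0.07, 0, 50, 0.845, 0.399, 0.07, 0, 50, 0.845, 0.399, 0.07, 0, 50, 0.845, 0.399, 0.07, 0, 50, 0.845, 0.399, 0.07, 0, 50, 0.845, 0.399, 0.07, 0, 50, 0.845, 0.399, 0.07, 0, 50, 0.845, 0.399, 0.07, 0, 50, 0.845, 0.399, 0.07, 0, 50, 0.845, 0.399, 0.07, 0, 50, 0.845, 0.399, 0.07, 0, 50, 0.845, 0.399, 0.07, 0, 50, 0.845, 0.399, 0.07, 0, 50, 0.845, 0.399, 0.07, 0, 50, 0.845, 0.399, 0.07, 0, 50])

```text
time: 4.12
ee_pos: [0.3405, -0.0681, 0.2214]
tool_rot: [0.0, 0.691, 0.723, 0.0]
force: [0.3, -1.0, 0.6]
finger_gap: 0.58
grip_force: 0.0
```

Request:
send_rows(moves=[0.845, 0.399, 0.07, 0, 50, 0.845, 0.399, 0.07, 0, 50, 0.845, 0.399, 0.07, 0, 50, 0.845, 0.399, 0.07, 0, 50, 0.845, 0.399, 0.07, 0, 50, 0.845, 0.399, 0.07, 0, 50, 0.845, 0.399, 0.07, 0, 50, 0.845, 0.399, 0.07, 0, 50, 0.845, 0.399, 0.07, 0, 50, 0.845, 0.399, 0.07, 0, 50, 0.845, 0.399, 0.07, 0, 50, 0.845, 0.399, 0.07, 0, 50, 0.845, 0.399, 0.07, 0, 50, 0.845, 0.399, 0.07, 0, 50, 0.845, 0.399, 0.07, 0, 50, 0.845, 0.399, 0.07, 0, 50, 0.845, 0.399, 0.07, 0, 50, 0.845, 0.399, 0.07, 0, 50, 0.845, 0.399, 0.07, 0, 50, 0.845, 0.399, 0.07, 0, 50])

```text
time: 5.78
ee_pos: [0.521, 0.3628, 0.1861]
tool_rot: [-0.0, 0.691, 0.723, -0.0]
force: [0.3, 0.5, 0.6]
finger_gap: 0.584
grip_force: 0.0
```

```bash
cat >> h.py <<'E'
def wcloud(d,s):
    v,u=np.mgrid[:384,:512];K=d["K"];a=(u-K[0,2]);b=(v-K[1,2]);r=np.hypot(a,b)+1e-9;th=r/K[0,0];z=d["depth"]
    t=np.tan(np.minimum(th,1.5));c=np.stack([a/r*t*z,b/r*t*z,z,np.ones_like(z)],-1)@d["tool_from_camera"].T
    w,x,y,q=s["tool_rot"];return c[...,:3]@Ro.from_quat([x,y,q,w]).as_matrix().T+s["ee_pos"]
E
python3 - <<'E'
from h import *
from cell import ctrl,viewer,cut_out
import cv2
s=ctrl.observe();d=viewer.capture("wrist");print(s["joint_positions"].round(3),yaw(s))
cv2.imwrite("pics/w1.png",d["img"]);P=wcloud(d,s);print(d["tool_from_camera"].round(3).tolist(),d["K"].round(1).tolist())
for th in("bottle","beaker","vial"):
    for r in cut_out(th,"wrist")[:2]:
        m=r["region"]&(d["depth"]>0);q=P[m];q=q[np.isfinite(q).all(1)];t=q[(q[:,2]>.064)&(q[:,2]<.09)]
        print(th,r["confidence"],r["position"],len(q),np.percentile(q,[2,50,98],axis=0).round(4).tolist(), "top",len(t),np.percentile(t,[2,50,98],axis=0).round(4).tolist() if len(t) else '')
E
```

```text
[ 0.493  0.542  0.048  1.077 -0.     2.02 ] 1.6152610527828772
[[0.0, -0.95, -0.314, 0.08], [1.0, 0.0, 0.0, 0.001], [-0.0, -0.314, 0.95, -0.119], [0.0, 0.0, 0.0, 1.0]] [[297.3, 0.0, 252.1], [0.0, 297.3, 191.7], [0.0, 0.0, 1.0]]
bottle 0.75 [253.8, 184.4] 1211 [[0.5107, 0.3527, 0.0087], [0.5231, 0.3686, 0.0595], [0.5363, 0.3758, 0.0771]] top 556 [[0.5139, 0.3526, 0.0667], [0.5233, 0.3633, 0.0759], [0.5329, 0.3716, 0.0773]]
beaker 0.75 [283.3, 269.9] 2590 [[0.5369, 0.2474, 0.0024], [0.5568, 0.2595, 0.0427], [0.5774, 0.2993, 0.0712]] top 429 [[0.5356, 0.2475, 0.0642], [0.5526, 0.256, 0.0694], [0.5774, 0.2996, 0.0717]]
vial 0.69 [211.0, 262.1] 119 [[0.4742, 0.2527, 0.0058], [0.4786, 0.261, 0.0224], [0.4811, 0.2649, 0.0442]] top 0
```

View pics/w1.png

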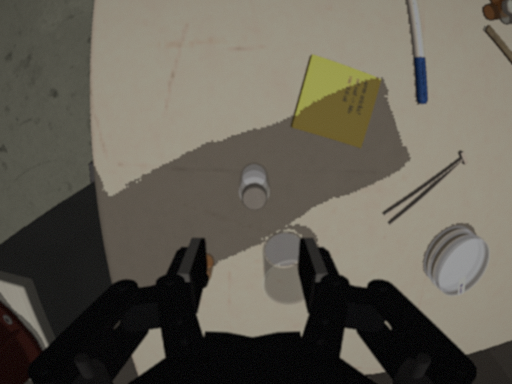

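The wrist view shows the bottle cap at (254,198), between the fingers, with the beaker (285,265) clear of the finger path.

Request:
send_rows(moves=[-0.04, 0.09, 0, 0, 50, 0, 0, 0.8, 0, 50, 0, 0, 0.8, 0, 50, 0, 0, 0.8, 0, 50, 0, 0, 0.8, 0, 50, 0, 0, 0.8, 0, 50, 0, 0, 0.6, 0, 50, 0, 0, 0.4, 0, 50, 0, 0, 0.2, 0, 50, 0, 0, 0, 0, 50])

```text
time: 6.82
ee_pos: [0.5226, 0.36, 0.0558]
tool_rot: [-0.0, 0.691, 0.722, -0.001]
force: [-0.2, -0.7, -0.6]
finger_gap: 0.585
grip_force: 0.0
```

Request:
send_rows(moves=[0, 0, 0, 0, 26, 0, 0, 0, 0, 26, 0, 0, 0, 0, 26, 0, 0, 0, 0, 26, 0, 0, 0, 0, 26, 0, 0, 0, 0, 26, 0, 0, 0, 0, 26])

```text
time: 7.4
ee_pos: [0.5237, 0.3611, 0.0576]
tool_rot: [0.0, 0.691, 0.723, 0.001]
force: [-0.7, -1.4, 5.8]
finger_gap: 0.319
grip_force: 46.5
```

Request:
send_rows(moves=[0, 0, 0, 0, 20, 0, 0, 0, 0, 20, 0, 0, 0, 0, 20, 0, 0, 0, 0, 20])

```text
time: 7.73
ee_pos: [0.5237, 0.3611, 0.0576]
tool_rot: [0.0, 0.691, 0.723, 0.001]
force: [-1.8, -1.3, 7.0]
finger_gap: 0.306
grip_force: 58.5
```

```bash
python3 - <<'E'
from cell import ctrl,viewer,cut_out
import cv2
s=ctrl.observe();print(s["force"],s["ee_pos"],s["finger_gap"])
a=viewer.capture("wrist")["img"];b=viewer.capture("scene")["img"]
cv2.imwrite("pics/d.png",cv2.hconcat([cv2.resize(a[120:340,120:400],(400,314)),cv2.resize(b[215:315,80:207],(400,314),interpolation=cv2.INTER_CUBIC)]))
E
```

```text
[-1.78948383 -1.34287855  6.97194828] [0.52370775 0.36110885 0.05762576] 0.30648284325562947
```

View pics/d.png

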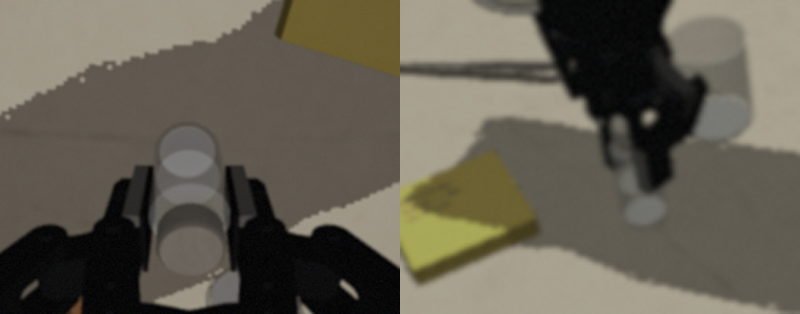

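Request:
send_rows(moves=[0, 0, -0.3, 0, 20, 0, 0, -0.7, 0, 20, 0, 0, -1, 0, 20, 0, 0, -1, 0, 20, 0, 0, -0.7, 0, 20, 0, 0, -0.3, 0, 20])

```text
time: 8.33
ee_pos: [0.5242, 0.3615, 0.1598]
tool_rot: [0.001, 0.691, 0.723, 0.002]
force: [0.5, 0.6, 0.4]
finger_gap: 0.311
grip_force: 59.1
```

Request:
send_rows(moves=[-0.3, -0.038, 0, 0, 20, -0.611, -0.077, 0, 0, 20, -0.611, -0.077, 0, 0, 20, -0.611, -0.077, 0, 0, 20, -0.611, -0.077, 0, 0, 20, -0.611, -0.077, 0, 0, 20, -0.611, -0.077, 0, 0, 20, -0.611, -0.077, 0, 0, 20, -0.611, -0.077, 0, 0, 20, -0.611, -0.077, 0, 0, 20, -0.611, -0.077, 0, 0, 20, -0.611, -0.077, 0, 0, 20, -0.611, -0.077, 0, 0, 20, -0.611, -0.077, 0, 0, 20, -0.611, -0.077, 0, 0, 20, -0.611, -0.077, 0, 0, 20, -0.611, -0.077, 0, 0, 20, -0.611, -0.077, 0, 0, 20, -0.611, -0.077, 0, 0, 20, -0.611, -0.077, 0, 0, 20])

```text
time: 10.0
ee_pos: [0.4979, 0.0604, 0.1558]
tool_rot: [-0.0, 0.691, 0.723, -0.0]
force: [-0.3, 0.1, -1.0]
finger_gap: 0.311
grip_force: 59.1
```

Request:
send_rows(moves=[-0.3, -0.038, 0, 0, 20, 0, 0, 0.4, 0, 20, 0, 0, 0.6, 0, 20, 0, 0, 0.4, 0, 20, 0, 0, 0, 0, 20, 0, 0, 0, 0, 20])

```text
time: 10.5
ee_pos: [0.4973, 0.0546, 0.1205]
tool_rot: [-0.001, 0.691, 0.723, -0.001]
force: [0.1, 0.4, -0.8]
finger_gap: 0.312
grip_force: 59.1
```

```bash
python3 - <<'E'
from h import *
from cell import ctrl,viewer,cut_out
import cv2
s=ctrl.observe();print(s["force"],s["ee_pos"],s["finger_gap"],yaw(s));d=viewer.capture("wrist");a=d["img"];P=wcloud(d,s)
c,sn=np.cos(np.radians(2.55)),np.sin(np.radians(2.55))
for r in cut_out("bottle","wrist")[:1]:
    q=P[r["region"]&(d["depth"]>0)];print(r["confidence"],r["position"],np.percentile(q,[2,50,98],axis=0).round(4).tolist())
    for lo in np.arange(.06,.15,.01):
        t=q[(q[:,2]>lo)&(q[:,2]<lo+.01)]
        if len(t)>5: print(lo.round(2),len(t),t.mean(0).round(4),t.min(0).round(4),t.max(0).round(4))
b=viewer.capture("scene");B=b["img"];np.savez("s2.npz",**b)
cv2.imwrite("pics/e.png",cv2.hconcat([cv2.resize(a,(400,300)),cv2.resize(B[130:280,200:400],(400,300),interpolation=cv2.INTER_CUBIC)]))
E
```

```text
[ 0.08820672  0.43265776 -0.75923891] [0.49732554 0.05464928 0.12047043] 0.3120454368261613 1.6158067201808153
0.85 [253.8, 261.6] [[0.4849, 0.048, 0.0715], [0.4974, 0.0637, 0.1217], [0.5098, 0.0693, 0.1399]]
0.06 49 [0.4951 0.0673 0.0688] [0.4832 0.0588 0.065 ] [0.5065 0.0694 0.07  ]
0.07 253 [0.4961 0.0668 0.0752] [0.483  0.0577 0.07  ] [0.5104 0.0696 0.08  ]
0.08 316 [0.4965 0.0668 0.0851] [0.483  0.0568 0.08  ] [0.5105 0.0697 0.09  ]
0.09 355 [0.4968 0.0669 0.095 ] [0.4837 0.0592 0.0901] [0.5109 0.07   0.1   ]
0.1 430 [0.497  0.0669 0.1051] [0.4843 0.0603 0.1001] [0.5107 0.0697 0.1099]
0.11 606 [0.4968 0.0664 0.1156] [0.4843 0.0469 0.11  ] [0.5115 0.0698 0.12  ]
0.12 1062 [0.4975 0.062  0.1226] [0.4846 0.048  0.12  ] [0.5113 0.0691 0.13  ]
0.13 1814 [0.4983 0.058  0.1377] [0.4876 0.0447 0.13  ] [0.5087 0.066  0.14  ]
0.14 73 [0.4959 0.0558 0.1402] [0.4895 0.0481 0.14  ] [0.5071 0.0633 0.1411]
```

View pics/e.png

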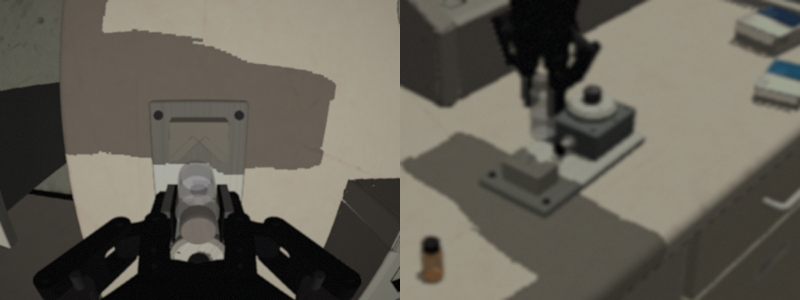

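The wrist view shows the bottle in line with the vee apex (197,137), and the scene view shows it upright just short of the vee. Lowering now.

Request:
send_rows(moves=[0, 0.03, 0.2, 0, 20, 0, 0, 0.4, 0, 20, 0, 0, 0.4, 0, 20, 0, 0, 0.2, 0, 20, 0, 0, 0.2, 0, 20])

```text
time: 11.07
ee_pos: [0.4984, 0.0541, 0.0852]
tool_rot: [-0.0, 0.691, 0.723, -0.0]
force: [-0.4, -0.5, -0.8]
finger_gap: 0.308
grip_force: 59.1
```

Request:
send_rows(moves=[0, 0, 0.16, 0, 20, 0, 0, 0.16, 0, 20, 0, 0, 0.08, 0, 20, 0, 0, 0, 0, 20])

```text
time: 11.4
ee_pos: [0.4986, 0.0542, 0.0759]
tool_rot: [-0.0, 0.691, 0.723, -0.0]
force: [0.1, 0.4, -0.3]
finger_gap: 0.313
grip_force: 59.1
```

Request:
send_rows(moves=[0, 0, 0.1, 0, 20, 0, 0, 0.08, 0, 20, 0, 0, 0, 0, 20])

```text
time: 11.65
ee_pos: [0.4987, 0.0542, 0.0716]
tool_rot: [-0.0, 0.691, 0.723, -0.0]
force: [-0.8, -0.1, -0.4]
finger_gap: 0.309
grip_force: 59.1
```

Request:
send_rows(moves=[0, 0, 0.04, 0, 20, 0, 0, 0, 0, 20])

```text
time: 11.82
ee_pos: [0.4988, 0.0542, 0.0708]
tool_rot: [0.0, 0.691, 0.723, 0.0]
force: [-0.3, 0.5, 0.6]
finger_gap: 0.309
grip_force: 59.1
```

Request:
send_rows(moves=[0, 0, 0.04, 0, 20, 0, 0, 0, 0, 20])

```text
time: 11.98
ee_pos: [0.4988, 0.0542, 0.0698]
tool_rot: [0.0, 0.691, 0.723, 0.0]
force: [0.3, -0.6, 0.2]
finger_gap: 0.309
grip_force: 59.1
```

Request:
send_rows(moves=[0, 0, 0.025, 0, 20, 0, 0, 0, 0, 20])

```text
time: 12.15
ee_pos: [0.4989, 0.0542, 0.0696]
tool_rot: [0.0, 0.691, 0.723, 0.0]
force: [-1.7, 0.6, 5.8]
finger_gap: 0.312
grip_force: 59.8
```

Request:
send_rows(moves=[0, 0, 0.025, 0, 20, 0, 0, 0, 0, 20])

```text
time: 12.32
ee_pos: [0.4989, 0.0542, 0.0695]
tool_rot: [0.0, 0.691, 0.723, 0.0]
force: [-4.0, 0.1, 13.0]
finger_gap: 0.309
grip_force: 60.8
```

Request:
send_rows(moves=[0, 0, 0.025, 0, 20, 0, 0, 0, 0, 20])

```text
time: 12.48
ee_pos: [0.4989, 0.0542, 0.0694]
tool_rot: [0.0, 0.691, 0.723, 0.0]
force: [-6.7, -0.1, 23.1]
finger_gap: 0.309
grip_force: 61.8
```

Request:
send_rows(moves=[0, 0, -0.045, 0, 20, 0, 0, 0, 0, 20])

```text
time: 12.65
ee_pos: [0.4991, 0.0542, 0.0696]
tool_rot: [0.0, 0.691, 0.723, 0.0]
force: [-2.0, 0.3, 8.8]
finger_gap: 0.312
grip_force: 60.1
```

Request:
send_rows(moves=[0.04, 0, 0, 0, 20, 0.02, 0, 0, 0, 20, 0, 0, 0, 0, 20])

```text
time: 12.9
ee_pos: [0.4991, 0.0549, 0.0696]
tool_rot: [0.001, 0.691, 0.722, -0.001]
force: [-2.0, -4.1, 10.0]
finger_gap: 0.31
grip_force: 60.3
```

Request:
send_rows(moves=[0.02, 0, 0, 0, 20, 0.02, 0, 0, 0, 20, 0, 0, 0, 0, 20])

```text
time: 13.15
ee_pos: [0.4992, 0.0558, 0.0696]
tool_rot: [0.001, 0.691, 0.722, -0.0]
force: [-1.9, -4.9, 9.5]
finger_gap: 0.311
grip_force: 60.2
```

Request:
send_rows(moves=[0.02, 0, -0.02, 0, 20, 0.02, 0, 0, 0, 20, 0, 0, 0, 0, 20])

```text
time: 13.4
ee_pos: [0.4993, 0.0563, 0.0698]
tool_rot: [0.002, 0.692, 0.722, -0.001]
force: [1.2, -6.9, 2.9]
finger_gap: 0.314
grip_force: 59.6
```

Request:
send_rows(moves=[0.02, 0, 0, 0, 20, 0.02, 0, 0, 0, 20, 0, 0, 0, 0, 20])

```text
time: 13.65
ee_pos: [0.4994, 0.0566, 0.0698]
tool_rot: [0.002, 0.692, 0.722, -0.001]
force: [0.2, -11.5, 3.6]
finger_gap: 0.312
grip_force: 59.7
```

Request:
send_rows(moves=[-0.02, 0, 0, 0, 20, -0.01, 0, 0, 0, 20, 0, 0, 0, 0, 20, 0, 0, 0, 0, 29, 0, 0, 0, 0, 33, 0, 0, 0, 0, 38, 0, 0, 0, 0, 44, 0, 0, 0, 0, 48, 0, 0, 0, 0, 48, 0, 0, 0, 0, 48])

```text
time: 14.48
ee_pos: [0.4986, 0.058, 0.0695]
tool_rot: [-0.0, 0.691, 0.723, 0.0]
force: [0.5, -0.2, 1.0]
finger_gap: 0.564
grip_force: 0.0
```

Request:
send_rows(moves=[0, 0, -0.2, 0, 48, 0, 0, -0.4, 0, 48, 0, 0, -0.6, 0, 48, 0, 0, -0.8, 0, 48, 0, 0, -0.8, 0, 48, 0, 0, -0.6, 0, 48, 0, 0, -0.2, 0, 48, 0, 0, 0, 0, 48])

```text
time: 15.15
ee_pos: [0.4997, 0.0579, 0.1613]
tool_rot: [0.001, 0.691, 0.723, 0.001]
force: [1.0, 0.3, -0.2]
finger_gap: 0.56
grip_force: 0.0
```

```bash
python3 - <<'E'
from h import *
from cell import ctrl,viewer,cut_out
import cv2
s=ctrl.observe();print(s["force"],s["ee_pos"],s["finger_gap"],yaw(s),s["joint_positions"]);d=viewer.capture("wrist");a=d["img"];P=wcloud(d,s)
np.savez("w3.npz",P=P,**d)
q=P[(np.hypot(P[...,0]-.4985,P[...,1]-.058)<.03)&(P[...,2]>.075)&(P[...,2]<.1)]
print(len(q),np.percentile(q,[2,50,98],axis=0).round(4).tolist())
q=P[(np.hypot(P[...,0]-.5027,P[...,1]+.0397)<.03)&(P[...,2]>.072)&(P[...,2]<.1)]
if len(q):print(len(q),np.percentile(q,[2,50,98],axis=0).round(4).tolist())
b=viewer.capture("scene")
cv2.imwrite("pics/f.png",cv2.hconcat([cv2.resize(a,(400,300)),cv2.resize(b["img"][130:280,200:400],(400,300),interpolation=cv2.INTER_CUBIC)]))
E
```

```text
[ 0.95764312  0.31451935 -0.22968767] [0.49968039 0.05794455 0.16130316] 0.5602723678430035 1.615216347444619 [-2.99960025e-02  3.24019345e-01 -3.72623964e-01  8.71030049e-01
  1.55489120e-05  1.49637999e+00]
752 [[0.4898, 0.0465, 0.0786], [0.4992, 0.0574, 0.0878], [0.5089, 0.0653, 0.0892]]
534 [[0.4932, -0.0506, 0.0725], [0.5035, -0.0375, 0.0816], [0.5137, -0.0303, 0.0831]]
```

View pics/f.png

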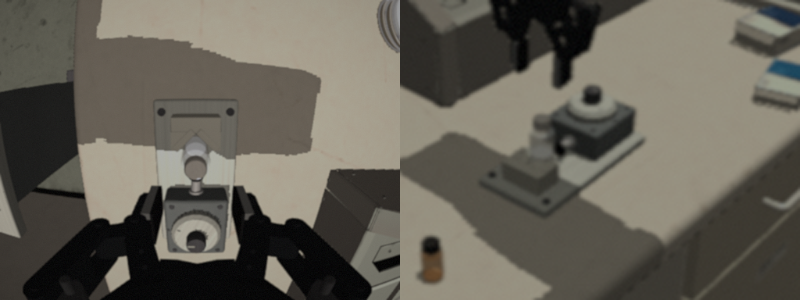

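The bottle stands upright in the vee (cap at (195,165) in the wrist view), well short of the plunger pad. The fingers are clear. Next, the knob.

Request:
send_rows(moves=[-0.3, -0.005, 0, 0, 42, -0.7, -0.01, 0, 0, 42, -0.9, -0.01, 0, 0, 42, -0.9, -0.01, 0, 0, 42, -0.7, 0, 0, 0, 42, -0.4, 0, 0.5, 0, 42, 0, 0, 0.5, 0, 42, 0, 0, 0.4, 0, 42, 0, 0, 0, 0, 42, 0, 0, 0, 0, 42])

```text
time: 16.08
ee_pos: [0.5013, -0.0393, 0.1237]
tool_rot: [-0.001, 0.691, 0.723, -0.001]
force: [-0.2, -1.3, -0.0]
finger_gap: 0.487
grip_force: 0.0
```

```bash
python3 - <<'E'
from h import *
from cell import ctrl,viewer,cut_out
import cv2
s=ctrl.observe();print(s["force"],s["ft_torque"],s["ee_pos"],s["finger_gap"],yaw(s),s["joint_positions"].round(3));d=viewer.capture("wrist");P=wcloud(d,s)
for h in(.072,.076,.080):
    q=P[(np.hypot(P[...,0]-.503,P[...,1]+.04)<.016)&(P[...,2]>h)&(P[...,2]<h+.004)]
    if len(q)>5:print(h,len(q),np.percentile(q,[2,50,98],axis=0).round(4).tolist())
np.save("w4.npy",P)
cv2.imwrite("pics/g.png",cv2.resize(d["img"][180:384,120:392],(800,600)))
E
```

```text
[-0.19325324 -1.34047904 -0.0060107 ] [ 0.01503949 -0.04056489 -0.02255837] [ 0.50127104 -0.03928088  0.1237242 ] 0.4870576292382862 1.6153907273321897 [-0.224  0.37  -0.419  0.785  0.     1.302]
0.072 83 [[0.4935, -0.0385, 0.0722], [0.5025, -0.0319, 0.0741], [0.514, -0.0302, 0.0758]]
0.076 121 [[0.4926, -0.0454, 0.0761], [0.5025, -0.0328, 0.0783], [0.5144, -0.0302, 0.0799]]
0.08 900 [[0.494, -0.0507, 0.0804], [0.5037, -0.0406, 0.0821], [0.513, -0.0313, 0.0833]]
```

View pics/g.png

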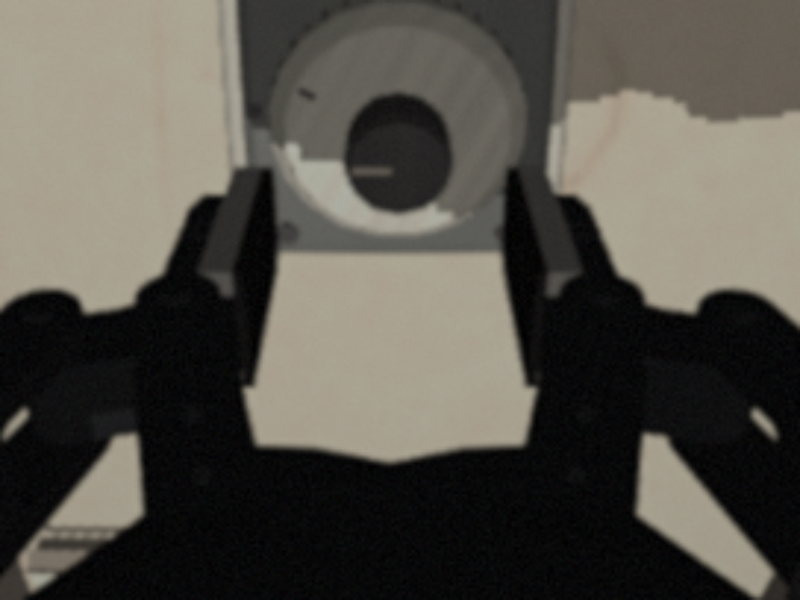

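The knob is centred at (399,155), about 2 mm right of the finger midline (389). The ring mark is at (307,95).

Request:
send_rows(moves=[-0.03, 0.07, 0, 0, 42, 0, 0, 0.4, 0, 42, 0, 0, 0.4, 0, 42, 0, 0, 0.3, 0, 42, 0, 0, 0.1, 0, 42, 0, 0, 0, 0, 42, 0, 0, 0, 0, 42])

```text
time: 16.72
ee_pos: [0.5037, -0.0401, 0.0943]
tool_rot: [-0.0, 0.691, 0.723, -0.0]
force: [-0.2, 0.5, 0.3]
finger_gap: 0.495
grip_force: 0.0
```

Request:
send_rows(moves=[0, 0, 0.08, 0, 42, 0, 0, 0, 0, 34, 0, 0, 0, 0, 28, 0, 0, 0, 0, 24, 0, 0, 0, 0, 23, 0, 0, 0, 0, 22, 0, 0, 0, 0, 22, 0, 0, 0, 0, 22])

```text
time: 17.38
ee_pos: [0.5032, -0.0401, 0.0925]
tool_rot: [-0.0, 0.691, 0.723, -0.0]
force: [-5.0, 0.4, 2.8]
finger_gap: 0.262
grip_force: 2.5
```

Request:
send_rows(moves=[0, -0.01, -0.01, 0, 10, 0, 0, 0, 0, 10, 0, 0, 0, 0, 10, 0, 0, 0, 0, 10, 0, 0, 0, 0, 10])

```text
time: 17.8
ee_pos: [0.5031, -0.0402, 0.0928]
tool_rot: [-0.0, 0.691, 0.723, -0.0]
force: [-6.4, -0.7, 5.4]
finger_gap: 0.223
grip_force: 58.9
```

```bash
cat > o.py <<'E'
from h import *
from cell import ctrl
s=ctrl.observe();print("F",s["force"].round(2),"T",s["ft_torque"].round(3),s["ee_pos"].round(4),round(float(s["finger_gap"]),3),round(float(s["grip_force"]),1),"yaw",round(np.degrees(yaw(s)),2),"q6",s["joint_positions"][5].round(3),s["time"])
E
python3 o.py
```

```text
F [-6.44 -0.73  5.39] T [-0.166  1.219 -0.033] [ 0.5031 -0.0402  0.0928] 0.223 58.9 yaw 92.54 q6 1.302 17.8
```

Request:
send_rows(moves=[0, 0, 0, 0.4, 10, 0, 0, 0, 0.4, 10, 0, 0, 0, 0.4, 10])

```text
time: 18.05
ee_pos: [0.5032, -0.0402, 0.0928]
tool_rot: [-0.0, 0.729, 0.685, -0.0]
force: [-5.3, -0.8, 5.3]
finger_gap: 0.226
grip_force: 58.8
```

```bash
python3 o.py
```

```text
F [-5.26 -0.78  5.31] T [-0.129  1.243  0.169] [ 0.5032 -0.0402  0.0928] 0.226 58.8 yaw 86.46 q6 1.408 18.05
```

Request:
send_rows(moves=[0, 0, 0, 0.4, 10, 0, 0, 0, 0.4, 10, 0, 0, 0, 0.2, 10])

```text
time: 18.3
ee_pos: [0.5032, -0.0401, 0.0928]
tool_rot: [-0.0, 0.758, 0.652, -0.0]
force: [-5.4, -0.9, 5.3]
finger_gap: 0.225
grip_force: 58.8
```

```bash
python3 o.py
```

```text
F [-5.39 -0.88  5.29] T [-0.163  1.171  0.197] [ 0.5032 -0.0401  0.0928] 0.225 58.8 yaw 81.45 q6 1.496 18.3
```

```bash
python3 - <<'E'
from h import *
d=dict(np.load("top.npz"));o=np.array([.5004,.0123]);a=np.radians(2.55)
for u in(294,295.3,296.5):
    for z in(.027,.034):
        X=ray(d,u,188.5,z)[:2]-o;print(u,z,"holder y",(-np.sin(a)*X[0]+np.cos(a)*X[1]).round(4))
E
```

```text
294 0.027 holder y 0.019
294 0.034 holder y 0.02
295.3 0.027 holder y 0.0162
295.3 0.034 holder y 0.0172
296.5 0.027 holder y 0.0135
296.5 0.034 holder y 0.0146
```

Request:
send_rows(moves=[0, 0, 0, 0.4, 10, 0, 0, 0, 0.4, 10, 0, 0, 0, 0.4, 10, 0, 0, 0, 0.4, 10])

```text
time: 18.63
ee_pos: [0.5032, -0.0402, 0.0928]
tool_rot: [-0.0, 0.801, 0.598, -0.0]
force: [-5.0, 0.2, 5.3]
finger_gap: 0.229
grip_force: 58.8
```

```bash
python3 o.py
```

```text
F [-4.98  0.21  5.26] T [-0.161  1.185  0.253] [ 0.5032 -0.0402  0.0928] 0.229 58.8 yaw 73.46 q6 1.635 18.6333
```

Request:
send_rows(moves=[0, 0, 0, 0.4, 10, 0, 0, 0, 0.4, 10, 0, 0, 0, 0.4, 10, 0, 0, 0, 0.4, 10])

```text
time: 18.97
ee_pos: [0.5033, -0.0402, 0.0928]
tool_rot: [-0.0, 0.841, 0.541, -0.0]
force: [-4.8, -0.5, 4.4]
finger_gap: 0.226
grip_force: 58.7
```

```bash
python3 o.py
```

```text
F [-4.8  -0.54  4.35] T [-0.147  1.034  0.207] [ 0.5033 -0.0402  0.0928] 0.226 58.7 yaw 65.46 q6 1.775 18.9667
```

Request:
send_rows(moves=[0, 0, 0, 0.4, 10, 0, 0, 0, 0.4, 10, 0, 0, 0, 0.4, 10])

```text
time: 19.22
ee_pos: [0.5033, -0.0402, 0.0928]
tool_rot: [-0.0, 0.868, 0.496, -0.0]
force: [-5.5, -1.3, 3.7]
finger_gap: 0.221
grip_force: 58.7
```

```bash
python3 o.py;  python3 - <<'E'
from cell import viewer
import cv2
b=viewer.capture("scene")["img"];w=viewer.capture("wrist")["img"]
cv2.imwrite("pics/i.png",cv2.hconcat([cv2.resize(b[150:240,220:340],(400,300),interpolation=cv2.INTER_CUBIC),cv2.resize(w[120:384,76:436],(400,300))]))
E
```

```text
F [-5.45 -1.28  3.68] T [-0.178  1.111  0.219] [ 0.5033 -0.0402  0.0928] 0.221 58.7 yaw 59.46 q6 1.879 19.2167
```

View pics/i.png

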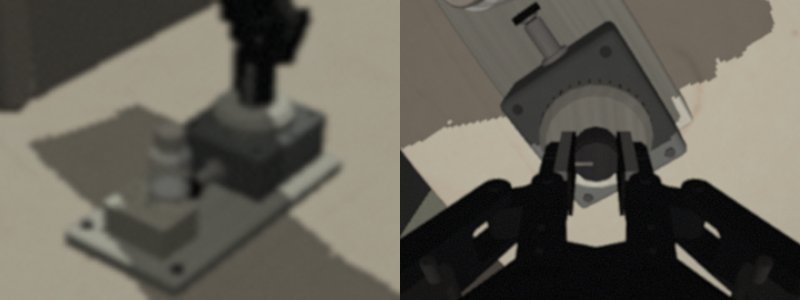

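The knob mark still points between the fingers, so there has been no slip. The pad is close to the bottle but not touching it. Creeping on.

Request:
send_rows(moves=[0, 0, 0, 0.3, 10, 0, 0, 0, 0.3, 10])

```text
time: 19.48
ee_pos: [0.5033, -0.0402, 0.0928]
tool_rot: [-0.0, 0.881, 0.474, -0.0]
force: [-4.3, -1.1, 4.5]
finger_gap: 0.229
grip_force: 58.8
```

```bash
python3 o.py
```

```text
F [-4.25 -1.14  4.46] T [-0.174  1.113  0.181] [ 0.5033 -0.0402  0.0928] 0.229 58.8 yaw 56.55 q6 1.93 19.4833
```

Request:
send_rows(moves=[0, 0, 0, 0.2, 10, 0, 0, 0, 0.2, 10])

```text
time: 19.65
ee_pos: [0.5033, -0.0402, 0.0928]
tool_rot: [-0.0, 0.889, 0.458, -0.0]
force: [-4.7, -1.4, 4.8]
finger_gap: 0.222
grip_force: 58.7
```

```bash
python3 o.py
```

```text
F [-4.75 -1.36  4.82] T [-0.197  1.189  0.215] [ 0.5033 -0.0402  0.0928] 0.222 58.7 yaw 54.56 q6 1.965 19.65
```

Request:
send_rows(moves=[0, 0, 0, 0.2, 10, 0, 0, 0, 0.2, 10])

```text
time: 19.82
ee_pos: [0.5034, -0.0402, 0.0928]
tool_rot: [-0.0, 0.897, 0.443, -0.0]
force: [-4.7, -1.1, 4.4]
finger_gap: 0.229
grip_force: 58.7
```

```bash
python3 o.py
```

```text
F [-4.68 -1.14  4.37] T [-0.197  1.142  0.186] [ 0.5034 -0.0402  0.0928] 0.229 58.7 yaw 52.56 q6 2.0 19.8167
```

Turned 40° so far, and the baseline is about 0.2 N m.

Request:
send_rows(moves=[0, 0, 0, 0.2, 10, 0, 0, 0, 0.2, 10])

```text
time: 19.98
ee_pos: [0.5034, -0.0402, 0.0928]
tool_rot: [0.0, 0.904, 0.427, -0.0]
force: [-4.3, -0.6, 4.0]
finger_gap: 0.227
grip_force: 58.7
```

```bash
python3 o.py
```

```text
F [-4.28 -0.56  4.  ] T [-0.174  1.106  0.185] [ 0.5034 -0.0402  0.0928] 0.227 58.7 yaw 50.56 q6 2.035 19.9833
```

Request:
send_rows(moves=[0, 0, 0, 0.2, 10, 0, 0, 0, 0.2, 10])

```text
time: 20.15
ee_pos: [0.5034, -0.0403, 0.0928]
tool_rot: [0.0, 0.912, 0.411, -0.0]
force: [-5.6, -1.0, 4.3]
finger_gap: 0.227
grip_force: 58.7
```

```bash
python3 o.py
```

```text
F [-5.59 -0.99  4.31] T [-0.156  1.095  0.229] [ 0.5034 -0.0403  0.0928] 0.227 58.7 yaw 48.56 q6 2.07 20.15
```

Request:
send_rows(moves=[0, 0, 0, 0.15, 10, 0, 0, 0, 0.15, 10])

```text
time: 20.32
ee_pos: [0.5034, -0.0403, 0.0928]
tool_rot: [0.0, 0.917, 0.399, -0.0]
force: [-4.4, -0.9, 4.0]
finger_gap: 0.227
grip_force: 58.7
```

```bash
python3 o.py
```

```text
F [-4.37 -0.89  4.02] T [-0.239  1.065  0.169] [ 0.5034 -0.0403  0.0928] 0.227 58.7 yaw 47.07 q6 2.096 20.3167
```

Request:
send_rows(moves=[0, 0, 0, 0.15, 10, 0, 0, 0, 0.15, 10])

```text
time: 20.48
ee_pos: [0.5034, -0.0403, 0.0928]
tool_rot: [0.0, 0.922, 0.387, -0.0]
force: [-5.5, -0.8, 4.2]
finger_gap: 0.226
grip_force: 58.7
```

```bash
python3 o.py
```

```text
F [-5.49 -0.85  4.2 ] T [-0.189  1.073  0.221] [ 0.5034 -0.0403  0.0928] 0.226 58.7 yaw 45.57 q6 2.122 20.4833
```

Request:
send_rows(moves=[0, 0, 0, 0.15, 10, 0, 0, 0, 0.15, 10])

```text
time: 20.65
ee_pos: [0.5034, -0.0402, 0.0928]
tool_rot: [0.0, 0.927, 0.375, -0.0]
force: [-4.8, -1.2, 5.3]
finger_gap: 0.229
grip_force: 58.7
```

```bash
python3 o.py
```

```text
F [-4.83 -1.2   5.3 ] T [-0.233  1.056  0.212] [ 0.5034 -0.0402  0.0928] 0.229 58.7 yaw 44.07 q6 2.148 20.65
```

Request:
send_rows(moves=[0, 0, 0, 0.15, 10, 0, 0, 0, 0.15, 10])

```text
time: 20.82
ee_pos: [0.5034, -0.0403, 0.0928]
tool_rot: [0.0, 0.932, 0.363, -0.0]
force: [-4.3, -1.1, 4.5]
finger_gap: 0.228
grip_force: 58.7
```

```bash
python3 o.py
```

```text
F [-4.32 -1.11  4.49] T [-0.272  1.078  0.247] [ 0.5034 -0.0403  0.0928] 0.228 58.7 yaw 42.56 q6 2.174 20.8167
```

Request:
send_rows(moves=[0, 0, 0, 0.15, 10, 0, 0, 0, 0.15, 10])

```text
time: 20.98
ee_pos: [0.5034, -0.0403, 0.0928]
tool_rot: [0.0, 0.936, 0.351, -0.0]
force: [-5.3, -1.6, 3.3]
finger_gap: 0.23
grip_force: 58.7
```

```bash
python3 o.py
```

```text
F [-5.27 -1.61  3.28] T [-0.259  1.027  0.225] [ 0.5034 -0.0403  0.0928] 0.23 58.7 yaw 41.06 q6 2.2 20.9833
```

Request:
send_rows(moves=[0, 0, 0, 0.15, 10, 0, 0, 0, 0.15, 10])

```text
time: 21.15
ee_pos: [0.5034, -0.0403, 0.0928]
tool_rot: [0.0, 0.941, 0.338, -0.0]
force: [-5.4, -1.4, 4.2]
finger_gap: 0.22
grip_force: 58.7
```

```bash
python3 o.py
```

```text
F [-5.4  -1.37  4.25] T [-0.234  1.056  0.24 ] [ 0.5034 -0.0403  0.0928] 0.22 58.7 yaw 39.57 q6 2.227 21.15
```

Request:
send_rows(moves=[0, 0, 0, 0.15, 10, 0, 0, 0, 0.15, 10])

```text
time: 21.32
ee_pos: [0.5034, -0.0403, 0.0928]
tool_rot: [0.0, 0.945, 0.326, -0.0]
force: [-4.6, -1.7, 4.2]
finger_gap: 0.224
grip_force: 58.7
```

```bash
python3 o.py
```

```text
F [-4.55 -1.73  4.23] T [-0.275  1.08   0.15 ] [ 0.5034 -0.0403  0.0928] 0.224 58.7 yaw 38.06 q6 2.253 21.3167
```

Request:
send_rows(moves=[0, 0, 0, 0.15, 10, 0, 0, 0, 0.15, 10])

```text
time: 21.48
ee_pos: [0.5034, -0.0403, 0.0928]
tool_rot: [0.0, 0.95, 0.314, -0.0]
force: [-4.1, -1.2, 3.9]
finger_gap: 0.222
grip_force: 58.7
```

```bash
python3 o.py
```

```text
F [-4.09 -1.22  3.94] T [-0.289  1.053  0.114] [ 0.5034 -0.0403  0.0928] 0.222 58.7 yaw 36.56 q6 2.279 21.4833
```

Request:
send_rows(moves=[0, 0, 0, 0.15, 10, 0, 0, 0, 0.15, 10])

```text
time: 21.65
ee_pos: [0.5035, -0.0403, 0.0928]
tool_rot: [0.0, 0.954, 0.301, -0.0]
force: [-4.8, -1.8, 3.8]
finger_gap: 0.224
grip_force: 58.7
```

```bash
python3 o.py
```

```text
F [-4.76 -1.82  3.82] T [-0.319  1.124  0.249] [ 0.5035 -0.0403  0.0928] 0.224 58.7 yaw 35.06 q6 2.305 21.65
```

Request:
send_rows(moves=[0, 0, 0, 0.15, 10, 0, 0, 0, 0.15, 10])

```text
time: 21.82
ee_pos: [0.5034, -0.0403, 0.0928]
tool_rot: [0.0, 0.957, 0.289, -0.0]
force: [-4.8, -2.8, 3.8]
finger_gap: 0.224
grip_force: 58.7
```

```bash
python3 o.py
```

```text
F [-4.77 -2.79  3.79] T [-0.279  1.019  0.18 ] [ 0.5034 -0.0403  0.0928] 0.224 58.7 yaw 33.56 q6 2.331 21.8167
```

Request:
send_rows(moves=[0, 0, 0, 0.1, 10, 0, 0, 0, 0.1, 10])

```text
time: 21.98
ee_pos: [0.5034, -0.0403, 0.0928]
tool_rot: [0.0, 0.96, 0.28, -0.0]
force: [-5.5, -2.6, 2.6]
finger_gap: 0.223
grip_force: 58.7
```

```bash
python3 o.py
```

```text
F [-5.53 -2.6   2.63] T [-0.269  1.026  0.161] [ 0.5034 -0.0403  0.0928] 0.223 58.7 yaw 32.57 q6 2.349 21.9833
```

```bash
python3 - <<'E'
from h import *
from cell import viewer
import cv2
a=np.radians(2.55);o=np.array([.5004,.0123])
def prof(d,x,z):
    out=[]
    for y in np.arange(-.008,.046,.003):
        X=np.array([*(o+[np.cos(a)*x-np.sin(a)*y,np.sin(a)*x+np.cos(a)*y]),z]);c=d["K"]@(d["R"]@X+d["t"]);u,v=c[:2]/c[2]
        g=cv2.getRectSubPix(cv2.cvtColor(d["img"],6),(1,1),(float(u),float(v)))[0,0];out.append(int(g))
    return out
d=viewer.capture("scene");d0=dict(np.load("scene.npz"));np.savez("s5.npz",**d)
print(np.arange(-8,46,3).tolist())
for x,z in((0,.036),(0,.027),(-.006,.030)):
    print(x,z,"start",prof(d0,x,z),"\n now",prof(d,x,z))
E
python3 o.py
```

```text
[-8, -5, -2, 1, 4, 7, 10, 13, 16, 19, 22, 25, 28, 31, 34, 37, 40, 43]
0 0.036 start [52, 61, 67, 70, 66, 58, 42, 28, 19, 34, 67, 105, 131, 142, 143, 142, 142, 143] 
 now [44, 50, 53, 52, 50, 47, 48, 49, 56, 68, 74, 76, 78, 84, 88, 90, 94, 98]
0 0.027 start [98, 104, 97, 81, 51, 19, 8, 8, 19, 55, 96, 122, 134, 138, 140, 138, 138, 141] 
 now [60, 66, 66, 66, 66, 66, 65, 64, 57, 48, 53, 65, 74, 77, 77, 77, 80, 82]
-0.006 0.03 start [67, 78, 85, 86, 79, 60, 36, 14, 5, 5, 24, 59, 94, 114, 121, 132, 135, 134] 
 now [49, 52, 55, 58, 59, 59, 59, 58, 58, 55, 46, 39, 39, 53, 63, 68, 69, 73]
F [-4.67 -1.37  3.99] T [-0.285  1.049  0.174] [ 0.5035 -0.0403  0.0928] 0.227 58.7 yaw 32.54 q6 2.349 22.0333
```

Request:
send_rows(moves=[0, 0, 0, 0.15, 10, 0, 0, 0, 0.15, 10])

```text
time: 22.2
ee_pos: [0.5035, -0.0403, 0.0928]
tool_rot: [0.0, 0.963, 0.268, -0.0]
force: [-4.3, -0.8, 3.9]
finger_gap: 0.225
grip_force: 58.7
```

```bash
python3 o.py
```

```text
F [-4.31 -0.76  3.86] T [-0.247  0.997  0.158] [ 0.5035 -0.0403  0.0928] 0.225 58.7 yaw 31.06 q6 2.375 22.2
```

Request:
send_rows(moves=[0, 0, 0, 0.15, 10, 0, 0, 0, 0.15, 10])

```text
time: 22.37
ee_pos: [0.5035, -0.0403, 0.0928]
tool_rot: [0.0, 0.967, 0.255, -0.0]
force: [-4.5, -1.2, 3.4]
finger_gap: 0.225
grip_force: 58.7
```

```bash
python3 o.py
```

```text
F [-4.53 -1.23  3.4 ] T [-0.346  1.021  0.204] [ 0.5035 -0.0403  0.0928] 0.225 58.7 yaw 29.57 q6 2.401 22.3667
```

Request:
send_rows(moves=[0, 0, 0, 0.15, 10, 0, 0, 0, 0.15, 10])

```text
time: 22.53
ee_pos: [0.5035, -0.0403, 0.0928]
tool_rot: [0.0, 0.97, 0.242, -0.0]
force: [-4.8, -2.0, 3.3]
finger_gap: 0.226
grip_force: 58.7
```

```bash
python3 o.py
```

```text
F [-4.78 -1.95  3.32] T [-0.293  1.048  0.177] [ 0.5035 -0.0403  0.0928] 0.226 58.7 yaw 28.06 q6 2.427 22.5333
```

Request:
send_rows(moves=[0, 0, 0, 0.1, 10, 0, 0, 0, 0.1, 10])

```text
time: 22.7
ee_pos: [0.5034, -0.0404, 0.0928]
tool_rot: [0.0, 0.972, 0.234, -0.0]
force: [-4.9, -1.5, 3.9]
finger_gap: 0.228
grip_force: 58.7
```

```bash
python3 o.py
```

```text
F [-4.88 -1.5   3.86] T [-0.306  1.021  0.226] [ 0.5034 -0.0404  0.0928] 0.228 58.7 yaw 27.07 q6 2.445 22.7
```

Request:
send_rows(moves=[0, 0, 0, 0.1, 10, 0, 0, 0, 0.1, 10])

```text
time: 22.87
ee_pos: [0.5035, -0.0404, 0.0928]
tool_rot: [0.0, 0.974, 0.226, -0.0]
force: [-4.6, -2.1, 3.2]
finger_gap: 0.226
grip_force: 58.7
```

```bash
python3 o.py
```

```text
F [-4.57 -2.12  3.24] T [-0.351  1.055  0.233] [ 0.5035 -0.0404  0.0928] 0.226 58.7 yaw 26.07 q6 2.462 22.8667
```

Request:
send_rows(moves=[0, 0, 0, 0.1, 10, 0, 0, 0, 0.1, 10])

```text
time: 23.03
ee_pos: [0.5035, -0.0404, 0.0928]
tool_rot: [0.0, 0.976, 0.217, -0.0]
force: [-4.5, -2.0, 5.2]
finger_gap: 0.223
grip_force: 58.7
```

```bash
python3 o.py
```

```text
F [-4.45 -2.02  5.17] T [-0.356  0.972  0.238] [ 0.5035 -0.0404  0.0928] 0.223 58.7 yaw 25.07 q6 2.479 23.0333
```

Request:
send_rows(moves=[0, 0, 0, 0.1, 10, 0, 0, 0, 0.1, 10])

```text
time: 23.2
ee_pos: [0.5035, -0.0404, 0.0928]
tool_rot: [0.0, 0.978, 0.209, -0.0]
force: [-4.6, -1.7, 5.0]
finger_gap: 0.224
grip_force: 58.7
```

```bash
python3 o.py
```

```text
F [-4.64 -1.7   4.95] T [-0.35   1.03   0.329] [ 0.5035 -0.0404  0.0928] 0.224 58.7 yaw 24.08 q6 2.497 23.2
```

Request:
send_rows(moves=[0, 0, 0, 0.05, 10, 0, 0, 0, 0.05, 10])

```text
time: 23.37
ee_pos: [0.5035, -0.0404, 0.0928]
tool_rot: [0.0, 0.979, 0.204, -0.0]
force: [-4.2, -2.2, 3.8]
finger_gap: 0.227
grip_force: 58.7
```

```bash
python3 o.py
```

```text
F [-4.23 -2.23  3.81] T [-0.407  1.044  0.29 ] [ 0.5035 -0.0404  0.0928] 0.227 58.7 yaw 23.59 q6 2.505 23.3667
```

Request:
send_rows(moves=[0, 0, 0, 0.05, 10, 0, 0, 0, 0.05, 10])

```text
time: 23.53
ee_pos: [0.5035, -0.0404, 0.0928]
tool_rot: [0.0, 0.98, 0.2, -0.0]
force: [-4.1, -1.5, 3.4]
finger_gap: 0.228
grip_force: 58.7
```

```bash
python3 o.py
```

```text
F [-4.09 -1.5   3.44] T [-0.367  0.992  0.285] [ 0.5035 -0.0404  0.0928] 0.228 58.7 yaw 23.09 q6 2.514 23.5333
```

Request:
send_rows(moves=[0, 0, 0, 0.1, 10])

```text
time: 23.62
ee_pos: [0.5035, -0.0404, 0.0928]
tool_rot: [0.0, 0.981, 0.196, -0.0]
force: [-5.2, -1.7, 3.6]
finger_gap: 0.225
grip_force: 58.7
```

```bash
python3 o.py; python3 - <<'E'
from cell import ctrl,viewer
T=[]
for i in range(14):
    viewer.capture("scene");T.append(round(float(ctrl.observe()["ft_torque"][2]),3))
print(T)
E
```

```text
F [-5.19 -1.71  3.55] T [-0.409  0.988  0.356] [ 0.5035 -0.0404  0.0928] 0.225 58.7 yaw 22.6 q6 2.523 23.6167
[0.295, 0.227, 0.228, 0.2, 0.235, 0.235, 0.214, 0.198, 0.197, 0.223, 0.153, 0.193, 0.185, 0.218]
```

Request:
send_rows(moves=[0, 0, 0, 0.1, 10])

```text
time: 24.4
ee_pos: [0.5035, -0.0404, 0.0928]
tool_rot: [0.0, 0.981, 0.192, -0.0]
force: [-4.2, -2.6, 4.6]
finger_gap: 0.22
grip_force: 58.7
```

```bash
python3 o.py
```

```text
F [-4.22 -2.56  4.6 ] T [-0.323  1.059  0.329] [ 0.5035 -0.0404  0.0928] 0.22 58.7 yaw 22.11 q6 2.531 24.4
```

```bash
python3 - <<'E'
from cell import ctrl,viewer
import numpy as np
T=[]
for i in range(20):
    viewer.capture("scene");T.append(round(float(ctrl.observe()["ft_torque"][2]),3))
print(T,np.mean(T[6:]))
E
```

```text
[0.349, 0.214, 0.221, 0.239, 0.274, 0.189, 0.213, 0.282, 0.182, 0.251, 0.272, 0.218, 0.26, 0.242, 0.247, 0.231, 0.261, 0.224, 0.292, 0.247] 0.2444285714285714
```

Paused torque is about 0.24 N m. Less half the friction, that is about 10 N of push. Releasing.

Request:
send_rows(moves=[0, 0, 0, 0, 24, 0, 0, 0, 0, 30, 0, 0, 0, 0, 36, 0, 0, 0, 0, 42, 0, 0, 0, 0, 42, 0, 0, 0, 0, 42])

```text
time: 25.9
ee_pos: [0.5038, -0.0401, 0.0928]
tool_rot: [0.0, 0.982, 0.191, 0.0]
force: [-0.6, 0.7, -0.7]
finger_gap: 0.489
grip_force: 0.0
```

Request:
send_rows(moves=[0, 0, -0.2, 0, 42, 0, 0, -0.5, 0, 42, 0, 0, -0.8, 0, 42, 0, 0, -0.8, 0, 42, 0, 0, -0.8, 0, 42, 0, 0, -0.8, 0, 42, 0, 0, -0.5, 0, 42, 0, 0, -0.2, 0, 42, 0, 0, 0, 0, 42])

```text
time: 26.65
ee_pos: [0.5043, -0.0403, 0.209]
tool_rot: [0.0, 0.982, 0.191, 0.001]
force: [-0.2, 0.4, -0.1]
finger_gap: 0.489
grip_force: 0.0
```

```bash
python3 o.py; python3 - <<'E'
from cell import viewer
import cv2
w=viewer.capture("wrist")["img"]
b=viewer.capture("scene")["img"]
cv2.imwrite("pics/z.png",cv2.hconcat([cv2.resize(b[150:240,220:340],(400,300),interpolation=cv2.INTER_CUBIC),cv2.resize(w[84:384,56:456],(400,300))]))
E
```

```text
F [-0.2   0.41 -0.15] T [ 0.038 -0.039  0.006] [ 0.5043 -0.0403  0.209 ] 0.489 0.0 yaw 22.05 q6 2.532 26.65
```

View pics/z.png

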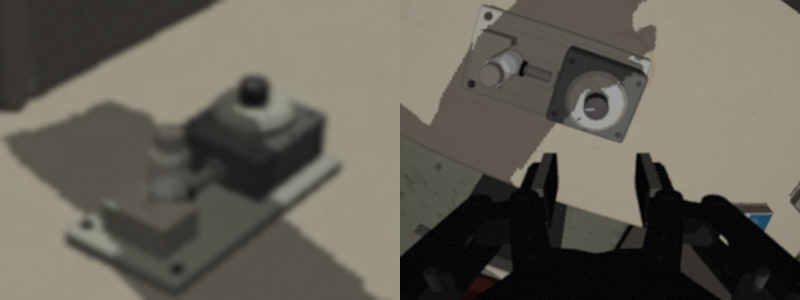

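The bottle (165,165) stands upright in the vee with the pad against it. The gripper is clear of everything.

```bash
python3 -c "
from cell import ctrl
print(ctrl.hand_in())"
```

```text
the job is handed in; nothing more can be done
None
```

I handed the job in at about 27 s. The bottle stands upright in the vee with the pad against it, at about 10 N judged from knob torque. The fingers stayed clear of the ring by design and never went near the vial or beaker, but I did not check the ring's zero mark or those two afterwards.

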